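Seat the microscope stage insert on its two locating pins

ROBOT

A 6-joint arm with a two-finger parallel gripper is mounted at the origin on the work surface. World frame = base frame: x ahead of the robot, y to its left, z up, the work surface at z = 0. Lengths are in m, angles in degrees, forces in N, time in s.
With the tool pointing down it reaches from about 0.35 to 0.975 m from the base axis. Payload 4.9 kg.
Tool frame: the origin (TCP) lies midway between the tips of the shut fingers; the grasp point (between the pads) lies 19 mm behind it (arm.grip_depth is the x of the grasp point in the tool frame, in m); x points along the fingers, y is the direction in which the jaws open and shut, and the axes are right-handed (so a half turn about x gives the same grasp; the last joint's range is limited). The gripper opens to 85 mm and grips with 20 to 120 N. Pads are 22 mm wide; open, the fingers measure 114 mm over their backs; the gripper's body (76 mm by 85 mm) begins 54 mm behind the grasp point. The pads swing forward as they close: fully open they stand 13 mm farther back than shut.
Start: joints at [-73.568, 3.019, 92.412, -0, 84.569, -6.818], TCP at [0.247, -0.574, 0.231] pointing down, gripper open.
Joint ranges: [-172.51, 172.51], [-57.92, 126.97], [3.15, 148.05], [-58.71, 238.71], [5.1, 150.11], [-179.66, 179.66]. Speed limits (degrees/s): [147.25, 147.25, 180, 180, 180, 180].

INTERFACE

Orientations are given as a 3x3 rotation matrix whose columns are the frame's x, y, z axes.
In Python, from workcell import arm, eyes, job_done gives the robot as it stands.
- The arm moves only by the shell command python3 -m handwheel 'ROWS' [FORCE]. ROWS is JSON, a list of rows, each a list of 3 entries, a list of its own where there are three numbers: the shift along the tool's x, y, z in m, then the turn, a rotation vector about the tool's x, y, z in rad, then the opening, from 0 (shut) to 1 (fully open). In form: [[[tx, ty, tz], [ax, ay, az], grip], ...]. A call has 1 to 12 rows; each row is the pose to reach, as a shift and turn from the pose measured when the call began, along the tool's axes at that moment; what a row does not reach only later rows make up. A row lasts 1/10 s, in which the tool goes at most 50 mm and 8.59 degrees, less where a joint would pass 70% of its speed; a pose out of reach is approached as far as the arm can. A call with a gripper value outside its range is refused whole. The fingers move at their own pace and stop on an object; FORCE is the grip in N (left out, the last holds). Time passes only in rows, so rows that repeat a pose let the fingers close. It gives the time, the measured TCP pose, the force and the opening at its end, in the units of the state.
- arm.state(): the state, without advancing time (a new reading comes with each control period).
- eyes.camera(name): name is "side" or "top"; returns a dict with "frame" (480x640x3 uint8, blue, green, red), "camera_matrix" (3x3 intrinsics, pixels), "pose" (4x4, takes a point from camera to world coordinates). Camera axes: x right, y up, looking along -z (the intrinsics and any distortion apply to the point x, -y, -z); pixel columns grow to the right and rows downward; lengths in m; the calibration is good to about 2 mm. A picture is of the moment at which its call begins. There is no depth.
- job_done(): hands the job in, once; it reports no verdict.
Trained networks look in the newest picture that a camera, given by its name, has taken for a name from the list of things; names that differ only in an ending like _2 or _b are one class to them, and where a whole thing is asked for, a point or a joint stands for the part that bears it (a point fixed in the world has none). Each returns a list of dicts, best first, with "p" (0 to 1); they miss things now and then, are a little off and sometimes report something else, mostly with a low value. They report only what shows in the picture. A call takes as long as a camera call. They do not tell look-alikes from the thing itself.
- eyes.boxes_of(camera, query): "uv" ([column, row] in pixels, amid what is visible of it).
- eyes.landmark_of(camera, query): "uv" ([column, row] in pixels: a listed point, or the origin of a listed thing).
The state is a dict: "clock": time; "joint_positions": joint angles; "dq": joint speeds; "joint_torque": joint torques, N m; "position": TCP position; "tool_rot": TCP orientation; "force": force on the tool from outside, world axes, zero at the start; "torque": the same for the moment, N m; "gripper_width": finger opening in m.
Only numpy, scipy, OpenCV 4.12 (cv2) and the standard library are available. Lean on these libraries where they do the work, as an engineer would, in place of code of your own. Each camera call takes 0.05 s, during which the arm holds its last target.

TASK

The aluminium stage insert has been left lying crooked on top of the two brass pins of the black dock. With the fingertips only, push it across to the blue fence and slide it along the fence towards the stack of dishes until both of its small holes drop over the pins and it lies flat on the dock. Do not pick up, tip up or carry the insert, and leave the dishes, bottles and other things around it where they stand.

Things in the scene. Friction and masses are not known exactly. Their poses are not given: they have to be found in the camera images.
- dock: black slab fixed to the table, its yaw varies up to 0.4 rad. Frame: x away from the robot, to the blue fence; y left; origin on the table top. In mm: x from -95 to 95, y from -130 to 215, top at z = 16. Seated, the insert's origin is within 1.5 of x = 0, y = 0, z = 16, with the axes of both parallel
- fence (a point): inner lower edge of the straight blue fence, at (58.7, 0, 16) mm in the dock's frame; face normal to the dock's x, 16 mm high above the slab, 14 mm thick, from y = -125 to 125 mm. A seated insert has 0.7 mm play to it. There is no end stop along y. A tiny yellow mark on the fence's top shows the pins' y
- pin0 (a point): foot of the near brass pin, on the slab's top at (-32, 45) mm in the dock's frame. Pin 10 mm thick, 8 mm high, its upper 3.5 mm tapering to 5 mm. At the start the insert hides it from above
- pin1 (a point): foot of the far brass pin, alike, at (32, 45) mm in the dock's frame
- insert: loose aluminium plate, 0.28 to 0.48 kg, 116 mm along its x, 160 along its y, 10 thick; origin at the centre of its underside. At the start 14 to 24 mm short of seated towards the dock's -y (right), 3 to 12 mm off towards -x, turned up to 0.1 rad; its +y end rides on the pin tops (tilt 4 degrees). It slides at 1 to 4 N and stops at the pins once dropped
- insert_hole0 (a point): centre of the upper mouth of the insert's near small hole, 13 mm wide, right through, at (-32, 45, 10) mm in its frame; it goes over pin0. (The 53 mm opening at (0, -20) is only a window)
- insert_hole1 (a point): the same for the far small hole, at (32, 45, 10) mm; it goes over pin1
- dishes: stack of three round clear dishes with white and red lids, 60 mm across, 39 mm high, standing on the dock's left end; origin under its centre; not to be moved
- yellow_cap_bottle: clear bottle with yellow cap, 62 mm across, 150 mm high; origin under its centre; not to be moved
- amber_bottle: amber glass bottle with black cap, 54 mm across, 110 mm high; origin under its centre; not to be moved
- beaker: open glass beaker, 68 mm across, 85 mm high; origin under its centre; not to be moved
- tip_box: yellow box of pipette tips with orange dots on its white top, 82 x 118 x 48 mm; origin under its centre; not to be moved
- marker: blue and white marker pen lying flat, 125 mm long, 16 mm high; origin at its middle on the table; not to be moved
Mind the look-alikes: they are no part of the job. There is more than one size of the insert; the job needs the middle-sized.

How it is judged (in metres and radians):
At the end, for the whole second after the job is handed in: The insert lies flat on the dock with both small holes over the pins: centre within 3 mm of the seated place along each axis of the dock, underside within 1.5 mm of the dock's top, tilt under 0.02 rad, turned less than 0.08 rad, at rest (x of insert in the frame of dock between -0.003 and 0.003 m and y of insert in the frame of dock between -0.003 and 0.003 m and z of insert in the frame of dock below 0.0175 m and angle between insert's own z axis and vertical below 0.02 rad and angle between the y axis of insert and the y axis of dock, either way round below 0.08 rad and linear speed of insert below 0.01 m/s); the robot touches nothing.
It fails at once if the insert is lifted (its centre more than 20 mm above the dock's top) or tipped up by more than 0.2 rad (z of insert in the frame of dock above 0.036 m or angle between insert's own z axis and vertical above 0.2 rad).
It fails at once if one of the six things standing around (dishes, bottles, beaker, tip box, marker) is moved by more than 15 mm (distance of any of dishes, yellow_cap_bottle, amber_bottle, beaker, tip_box, marker from where it was at the start of the episode above 0.015 m).
It also fails if it takes over 45 s, if anything falls off the work surface, if the arm or the gripper's body presses on something with over 40 N, if the wrist force passes 120 N, or if a joint passes its speed limit or range.

## Working session

There is one attempt and no reset: what is moved stays moved. The work goes in short steps, Python scripts to look and compute and a shell command to move; the robot and the scene stay as the last step left them, time stands still between calls to the robot, and variables do not carry over. Pictures are saved under pics/ and viewed, and the job is handed in when it is done.

```bash
mkdir -p pics; ls; python3 - <<'E'
from workcell import arm, eyes
import cv2
for n in ("top","side"):
    c=eyes.camera(n); cv2.imwrite(f"pics/{n}0.png",c["frame"]); print(c["camera_matrix"],c["pose"],[k for k in c])
    for q in ("dock","fence","pin0","pin1","insert","insert_hole0","insert_hole1","dishes","yellow_cap_bottle","amber_bottle","beaker","tip_box","marker"):
        print(n,q,[(round(d["p"],2),[round(v) for v in d["uv"]]) for d in eyes.landmark_of(n,q)][:4])
s=arm.state();print(s)
E
```

```text
pics
[[622.65577283   0.         329.10862378]
 [  0.         622.65577283 238.12568857]
 [  0.           0.           1.        ]] [[-1.61845438e-02  9.98924367e-01 -4.34530825e-02  3.97636723e-01]
 [-9.99868060e-01 -1.61089772e-02  2.08865699e-03  8.71321569e-03]
 [ 1.38642565e-03  4.34811533e-02  9.99053285e-01  1.57710455e+00]
 [ 0.00000000e+00  0.00000000e+00  0.00000000e+00  1.00000000e+00]] ['frame', 'camera_matrix', 'pose']
top dock [(0.86, [344, 188])]
top fence [(0.88, [334, 166])]
top pin0 [(0.82, [335, 206]), (0.67, [318, 181])]
top pin1 [(0.82, [335, 206]), (0.67, [318, 181])]
top insert [(0.93, [432, 281]), (0.81, [349, 184]), (0.7, [513, 323]), (0.5, [275, 208])]
top insert_hole0 [(0.94, [423, 267]), (0.93, [340, 207]), (0.88, [509, 292]), (0.76, [484, 319])]
top insert_hole1 [(0.94, [423, 267]), (0.93, [340, 207]), (0.88, [509, 292]), (0.76, [484, 319])]
top dishes []
top yellow_cap_bottle [(0.88, [492, 240]), (0.19, [332, 179])]
top amber_bottle [(0.7, [172, 153]), (0.59, [336, 208])]
top beaker [(0.79, [172, 215]), (0.6, [220, 258])]
top tip_box [(0.83, [499, 176])]
[... 1184 characters left out ...]
 5.51526734e-04,
        8.45683727e+01, -6.81669271e+00]), 'dq': array([ 0.03033079, -0.01447562,  0.06679338, -0.05470932,  0.0835371 ,
        0.04882087]), 'joint_torque': array([ 7.62371856e-04, -3.93670964e+01, -3.70452225e+01, -4.61501600e-05,
        6.44502270e-04, -1.49735831e-05]), 'position': array([ 0.24672786, -0.57425134,  0.23132377]), 'tool_rot': array([[ 1.79915750e-05,  3.94729834e-01, -9.18797235e-01],
       [-2.71274277e-05, -9.18797234e-01, -3.94729834e-01],
       [-9.99999999e-01,  3.20264170e-05, -5.82260435e-06]]), 'force': array([-0.63718971, -0.19095739,  0.97872815]), 'torque': array([-0.00766394, -0.00164473, -0.007638  ]), 'gripper_width': 0.08542128627351554}
```

View pics/top0.png

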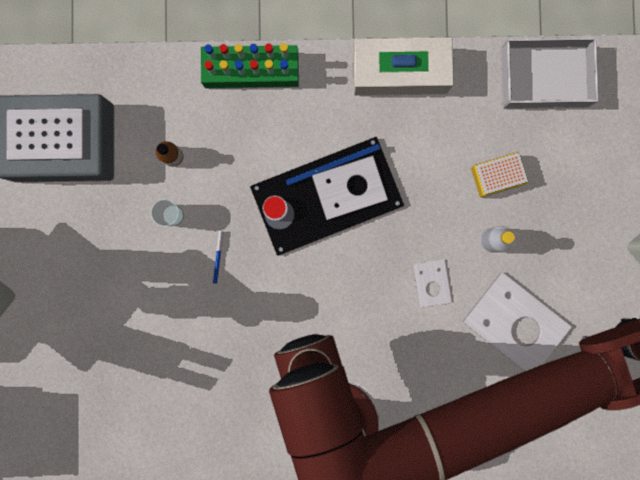

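View pics/side0.png

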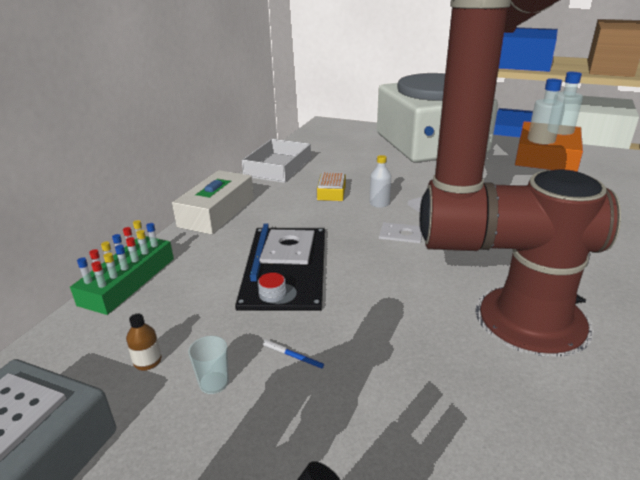

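```bash
python3 - <<'E'
import cv2
a=cv2.imread("pics/top0.png")[130:270,250:400]; cv2.imwrite("pics/top0z.png",cv2.resize(a,None,fx=4,fy=4,interpolation=cv2.INTER_CUBIC))
a=cv2.imread("pics/side0.png")[190:330,200:360]; cv2.imwrite("pics/side0z.png",cv2.resize(a,None,fx=4,fy=4,interpolation=cv2.INTER_CUBIC))
E
```

```text
(no output)
```

View pics/top0z.png

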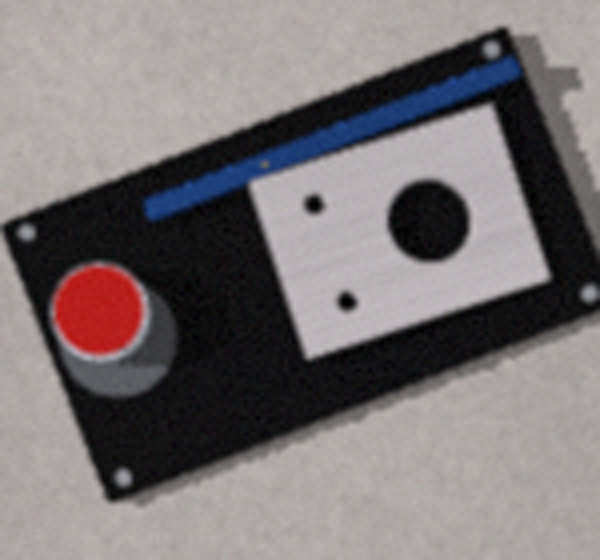

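View pics/side0z.png

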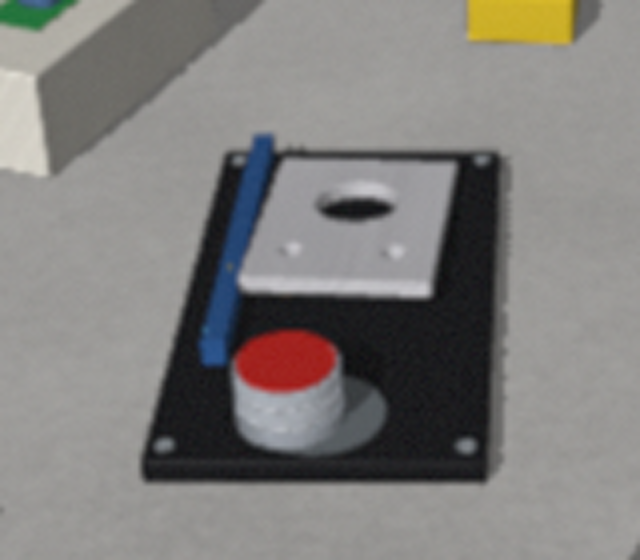

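The top picture shows the dock at px ~(250–400, 138–253). The insert is the middle-sized plate on it, centre ~(349,187), with holes at ~(328,181) and (336,206) and its window at ~(357,185). Its left upper corner is near the fence and its right end farther off. Next I'll fit the dock and insert poses.

```bash
cat > h.py <<'E'
import numpy as np, cv2
from scipy.optimize import least_squares
def proj(c,P):
    K,T=c["camera_matrix"],c["pose"]; q=(np.atleast_2d(P)-T[:3,3])@T[:3,:3]
    q=q*[1,-1,-1]; q=q@K.T; return q[:,:2]/q[:,2:]
def unproj(c,uv,z):
    K,T=c["camera_matrix"],c["pose"]; uv=np.atleast_2d(uv)
    d=np.c_[uv,np.ones(len(uv))]@np.linalg.inv(K).T*[1,-1,-1]@T[:3,:3].T
    return T[:3,3]+d*((z-T[2,3])/d[:,2])[:,None]
def rect_of(mask,s,o):
    cs,_=cv2.findContours(mask,cv2.RETR_EXTERNAL,cv2.CHAIN_APPROX_NONE)
    k=max(cs,key=cv2.contourArea)
    return (k[:,0]+.5)/s-.5+o
def up(im,b,s=8):
    r=im[b[1]:b[3],b[0]:b[2]]
    return cv2.warpAffine(r,np.float32([[s,0,(s-1)/2],[0,s,(s-1)/2]]),((b[2]-b[0])*s,(b[3]-b[1])*s),flags=cv2.INTER_CUBIC).astype(np.float32)
def blue(c,b):
    I=up(c["frame"],b); m=((I[...,0]-I[...,2])>45).astype(np.uint8)
    return rect_of(m,8,np.array(b[:2]))
def white(c,b,th=110):
    I=up(c["frame"],b); m=(I.min(2)>th).astype(np.uint8)
    return rect_of(m,8,np.array(b[:2]))
def hull_res(p,pts):
    h=cv2.convexHull(p.astype(np.float32))
    return np.array([cv2.pointPolygonTest(h,(float(u),float(v)),True) for u,v in pts])
def box(x0,x1,y0,y1,z0,z1):
    return np.array([[x,y,z] for x in(x0,x1) for y in(y0,y1) for z in(z0,z1)])/1e3
def Rz(a): return np.array([[np.cos(a),-np.sin(a),0],[np.sin(a),np.cos(a),0],[0,0,1]])
def Rx(a): return np.array([[1,0,0],[0,np.cos(a),-np.sin(a)],[0,np.sin(a),np.cos(a)]])
# dock pose params x,y,yaw from fence silhouettes
def fit_dock(obs,g):
    f=lambda p: np.concatenate([hull_res(proj(c,box(58.7,72.7,-125,125,16,32)@Rz(p[2]).T+[p[0],p[1],0]),pts[::7]) for c,pts in obs])
    r=least_squares(f,g,x_scale=[.01,.01,.05],diff_step=1e-4,loss="soft_l1"); return r.x,np.sqrt(np.mean(f(r.x)**2))
def fit_ins(obs,dock,g,tilt):
    # insert pose in dock frame: x,y,yaw ; tilt about its x; its -y edge on dock
    def V(p):
        # tilt about lower -y edge
        b=(box(-58,58,-80,80,0,10)+[0,.08,0])@Rx(tilt).T-[0,.08,0]
        q=b@Rz(p[2]).T+[p[0],p[1],.016]
        return q@Rz(dock[2]).T+[dock[0],dock[1],0]
    f=lambda p: np.concatenate([hull_res(proj(c,V(p)),pts[::9]) for c,pts in obs])
    r=least_squares(f,g,x_scale=[.01,.01,.05],diff_step=1e-4,loss="soft_l1"); return r.x,np.sqrt(np.mean(f(r.x)**2))
E
cat > m.py <<'E'
import sys; from h import *
from workcell import eyes,arm
n=sys.argv[1]; tilt=np.radians(float(sys.argv[2]))
B={"top":([280,135,385,195],[305,145,390,225]),"side":([245,215,275,285],[254,226,318,268])}
cs={k:eyes.camera(k) for k in B}
for k in cs:
    cv2.imwrite(f"pics/{k}{n}.png",cs[k]["frame"])
ob={k:(blue(cs[k],B[k][0]),white(cs[k],B[k][1])) for k in B}
for ks in (["top"],["side"],["top","side"]):
    d,e=fit_dock([(cs[k],ob[k][0]) for k in ks],[.55,-.03,.36])
    i,e2=fit_ins([(cs[k],ob[k][1]) for k in ks],d,[-.005,-.02,-.05],tilt)
    print(ks,d.round(4),round(e,2),"ins in dock",i.round(4),round(e2,2))
    w=Rz(d[2])@(np.r_[i[:2],0]+Rz(i[2])@[0,-.02,0])+[d[0],d[1],0]
    print("  window",w.round(4), [unproj(cs[k],ob[k][0].mean(0),.03).round(3) for k in ks])
E
python3 m.py 1 4
```

```text
['top'] [ 0.5895 -0.0289  0.3598] 0.43 ins in dock [-0.0045 -0.0174 -0.0535] 0.12
  window [ 0.5974 -0.0658  0.    ] [array([[ 0.65 , -0.006,  0.03 ]])]
['side'] [ 0.5907 -0.0249  0.3661] 0.88 ins in dock [-0.0047 -0.0142 -0.0551] 0.35
  window [ 0.5975 -0.0588  0.    ] [array([[0.642, 0.02 , 0.03 ]])]
['top', 'side'] [ 0.5898 -0.0277  0.3582] 0.81 ins in dock [-0.0045 -0.0173 -0.0503] 0.72
  window [ 0.5977 -0.0646  0.    ] [array([[ 0.65 , -0.006,  0.03 ]]), array([[0.642, 0.02 , 0.03 ]])]
```

```bash
python3 -m handwheel '[[[0,-0.03,-0.045],[0,0,0],0],[[0,-0.055,-0.09],[0.046,0,0],0],[[0,-0.08,-0.13],[0.046,0,0],0],[[0,-0.11,-0.17],[0.046,0,0],0],[[0,-0.135,-0.21],[0.046,0,0],0],[[0,-0.16,-0.255],[0.046,0,0],0],[[0,-0.19,-0.3],[0.046,0,0],0],[[0,-0.215,-0.345],[0.046,0,0],0],[[0,-0.245,-0.39],[0.046,0,0],0],[[0,-0.27,-0.43],[0.046,0,0],0],[[0,-0.3,-0.475],[0.046,0,0],0],[[0,-0.329,-0.523],[0.046,0,0],0]]' 20
```

```text
clock: 2.7
position: [0.5876, -0.0785, 0.2316]
tool_rot: [[0.001, 0.352, -0.936], [-0.0, -0.936, -0.352], [-1.0, 0.001, -0.001]]
force: [0.5, -1.3, 0.2]
gripper_width: -0.0001
```

```bash
cat > g.py <<'E'
import sys,numpy as np
from workcell import arm
t=np.array([float(v) for v in sys.argv[1:4]]); s=arm.state(); R=s["tool_rot"]
print(s["clock"],s["position"].round(4),"shift",(R.T@(t-s["position"])).round(4)); 
from scipy.spatial.transform import Rotation as Q
a=.3598; D=np.c_[[0,0,-1],[np.sin(a),-np.cos(a),0],[-np.cos(a),-np.sin(a),0]]
print("turn",Q.from_matrix(R.T@D).as_rotvec().round(4), "F",s["force"].round(2),s["gripper_width"])
print("dock y in tool",(R.T@[-np.sin(a),np.cos(a),0]).round(3),"dock x",(R.T@[np.cos(a),np.sin(a),0]).round(3))
E
python3 g.py .5974 -.0658 .08
```

```text
2.7 [ 0.5876 -0.0785  0.2316] shift [ 0.1516 -0.0086 -0.0135]
turn [ 0.0002 -0.0005 -0.0005] F [ 0.53 -1.31  0.22] -6.55657365606028e-05
dock y in tool [-0.001 -1.    -0.   ] dock x [ 0.001  0.    -1.   ]
```

```bash
python3 -m handwheel '[[[0.04,-0.009,-0.0135],[0,0,0],0],[[0.08,-0.009,-0.0135],[0,0,0],0],[[0.12,-0.009,-0.0135],[0,0,0],0],[[0.17,-0.009,-0.0135],[0,0,0],0],[[0.185,-0.009,-0.0135],[0,0,0],0],[[0.185,-0.009,-0.0135],[0,0,0],0]]'; python3 g.py .5974 -.0658 .02
python3 - <<'E'
from workcell import eyes
import cv2
for n,b in (("top",(120,280,240,420)),("side",(180,320,210,350))):
    a=eyes.camera(n)["frame"]; cv2.imwrite(f"pics/{n}2z.png",cv2.resize(a[b[0]:b[1],b[2]:b[3]],None,fx=4,fy=4,interpolation=cv2.INTER_CUBIC)[:600])
E
```

```text
clock: 3.3
position: [0.5948, -0.0649, 0.0436]
tool_rot: [[-0.006, 0.352, -0.936], [0.001, -0.936, -0.352], [-1.0, -0.003, 0.005]]
force: [0.4, -0.6, -1.2]
gripper_width: -0.0004
3.3 [ 0.5948 -0.0649  0.0436] shift [ 0.0236  0.0019 -0.0022]
turn [0.0002 0.0048 0.0031] F [ 0.35 -0.61 -1.24] -0.00036803978828361375
dock y in tool [ 0.003 -1.    -0.   ] dock x [-0.005  0.    -1.   ]
```

View pics/top2z.png

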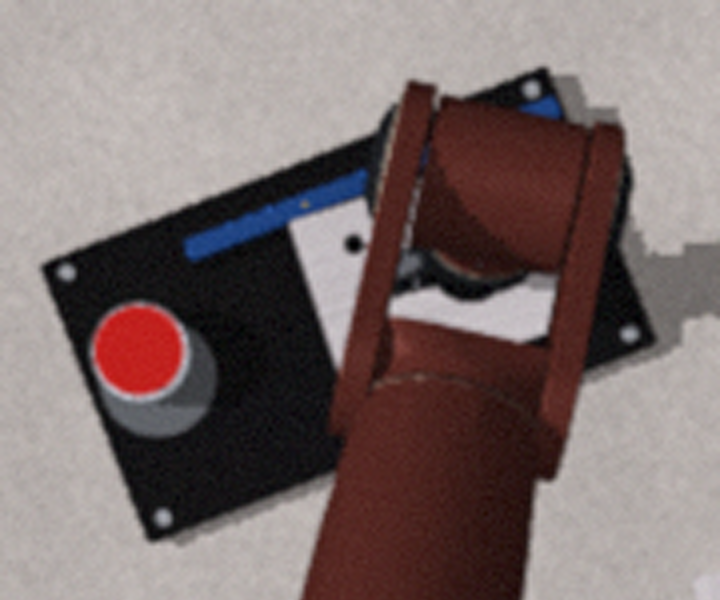

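View pics/side2z.png

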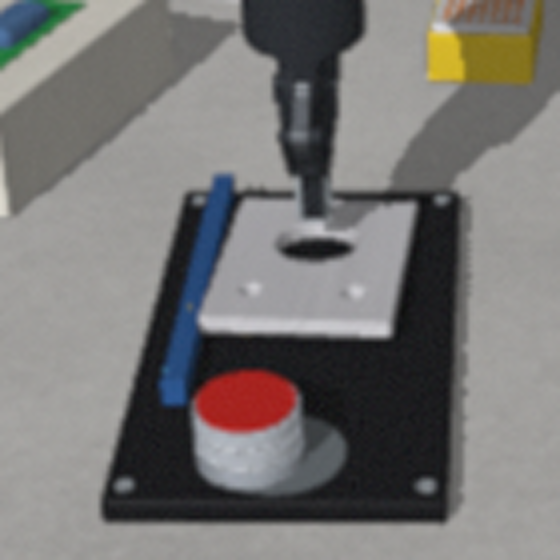

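The fingertip hangs over the window: in the side view the tip is at zoom (316,217) and the window at (317,243). I'll go straight down into it.

```bash
python3 -m handwheel '[[[0.006,0.002,-0.002],[0,0.005,0.003],0],[[0.013,0.002,-0.002],[0,0.005,0.003],0],[[0.02,0.002,-0.002],[0,0.005,0.003],0],[[0.0225,0.002,-0.002],[0,0.005,0.003],0],[[0.0225,0.002,-0.002],[0,0.005,0.003],0]]'; python3 g.py .5974 -.0658 .021
```

```text
clock: 3.9
position: [0.6007, -0.0669, 0.0254]
tool_rot: [[0.008, 0.352, -0.936], [-0.002, -0.936, -0.352], [-1.0, 0.004, -0.007]]
force: [0.5, 0.3, -0.6]
gripper_width: -0.0
3.9 [ 0.6007 -0.0669  0.0254] shift [ 0.0044 -0.0022  0.0027]
turn [ 0.0001 -0.0066 -0.0042] F [ 0.5   0.34 -0.55] -3.570808421262772e-05
dock y in tool [-0.004 -1.    -0.   ] dock x [ 0.007  0.    -1.   ]
```

```bash
python3 -m handwheel '[[[0.004,-0.002,0],[0,-0.006,-0.004],0],[[0.004,-0.002,-0.004],[0,-0.006,-0.004],0],[[0.004,-0.002,-0.008],[0,-0.006,-0.004],0],[[0.004,-0.002,-0.01],[0,-0.006,-0.004],0],[[0.004,-0.002,-0.01],[0,-0.006,-0.004],0]]'; python3 g.py .5974 -.0658 .021
```

```text
clock: 4.4
position: [0.61, -0.0614, 0.0218]
tool_rot: [[0.001, 0.352, -0.936], [-0.0, -0.936, -0.352], [-1.0, 0.001, -0.001]]
force: [-0.3, 0.5, -0.1]
gripper_width: 0.0001
4.4 [ 0.61   -0.0614  0.0218] shift [ 0.0008 -0.0003  0.0134]
turn [ 0.0004 -0.0013 -0.0007] F [-0.25  0.45 -0.12] 7.991862496028929e-05
dock y in tool [-0.001 -1.    -0.   ] dock x [ 0.001  0.    -1.   ]
```

```bash
python3 -m handwheel '[[[0,0,-0.0015],[0,0,0],0],[[0,0,-0.003],[0,0,0],0],[[0,0,-0.003],[0,0,0],0]]'; python3 g.py .5974 -.0658 .021;  python3 -m handwheel '[[[0,0,-0.0015],[0,0,0],0],[[0,0,-0.003],[0,0,0],0],[[0,0,-0.003],[0,0,0],0]]'; python3 g.py .5974 -.0658 .021
```

```text
clock: 4.7
position: [0.6123, -0.0605, 0.0216]
tool_rot: [[-0.0, 0.353, -0.936], [-0.0, -0.936, -0.353], [-1.0, 0.0, 0.0]]
force: [-4.1, 0.0, 0.6]
gripper_width: -0.0
4.7 [ 0.6123 -0.0605  0.0216] shift [ 0.0007 -0.0002  0.0158]
turn [ 0.0005  0.0004 -0.0003] F [-4.15  0.02  0.64] -2.8053781370143823e-05
dock y in tool [-0. -1. -0.] dock x [-0.  0. -1.]
clock: 5.0
position: [0.6152, -0.0594, 0.0216]
tool_rot: [[-0.0, 0.353, -0.936], [-0.0, -0.936, -0.353], [-1.0, 0.0, 0.0]]
force: [-3.1, -0.6, 1.6]
gripper_width: -0.0005
5.0 [ 0.6152 -0.0594  0.0216] shift [ 0.0006 -0.0002  0.0189]
turn [ 0.0005  0.0003 -0.0003] F [-3.12 -0.65  1.6 ] -0.0005032058634693758
dock y in tool [-0. -1. -0.] dock x [-0.  0. -1.]
```

Contact is made and the plate slides at about 3–4 N. I'll keep pushing until the fence stops it.

```bash
for i in 1 2; do :; done; python3 -m handwheel '[[[0,0,-0.001],[0,0,0],0],[[0,0,-0.002],[0,0,0],0],[[0,0,-0.002],[0,0,0],0]]'; python3 -m handwheel '[[[0,0,-0.001],[0,0,0],0],[[0,0,-0.002],[0,0,0],0],[[0,0,-0.002],[0,0,0],0]]'; python3 g.py .5974 -.0658 .021
```

```text
clock: 5.3
position: [0.6169, -0.0588, 0.0216]
tool_rot: [[-0.001, 0.353, -0.936], [-0.001, -0.936, -0.353], [-1.0, 0.0, 0.001]]
force: [-4.7, -1.6, 2.5]
gripper_width: -0.0001
clock: 5.6
position: [0.6169, -0.0587, 0.0216]
tool_rot: [[-0.006, 0.353, -0.936], [-0.002, -0.936, -0.353], [-1.0, -0.001, 0.007]]
force: [-10.9, -3.4, 8.1]
gripper_width: -0.0004
5.6 [ 0.6169 -0.0587  0.0216] shift [ 0.0007 -0.0003  0.0207]
turn [0.0011 0.0065 0.0005] F [-10.94  -3.35   8.14] -0.00037401378055324045
dock y in tool [ 0.001 -1.    -0.001] dock x [-0.007  0.001 -1.   ]
```

```bash
python3 -m handwheel '[[[0,-0.002,0],[0,0.006,0],0],[[0,-0.004,0],[0,0.006,0],0],[[0,-0.006,0],[0,0.006,0],0],[[0,-0.008,0],[0,0.006,0],0],[[0,-0.01,0],[0,0.006,0],0],[[0,-0.01,0],[0,0.006,0],0]]'; python3 g.py .5974 -.0658 .021; python3 m.py 3 4
python3 - <<'E'
import cv2
a=cv2.imread("pics/side3.png")
b=(180,320,210,350); cv2.imwrite("pics/side3z.png",cv2.resize(a[b[0]:b[1],b[2]:b[3]],None,fx=4,fy=4,interpolation=cv2.INTER_CUBIC))
E
```

```text
clock: 6.2
position: [0.6137, -0.0505, 0.0217]
tool_rot: [[0.0, 0.353, -0.936], [-0.002, -0.936, -0.353], [-1.0, 0.002, 0.001]]
force: [-2.8, -6.1, 1.3]
gripper_width: 0.0001
6.2 [ 0.6137 -0.0505  0.0217] shift [0.0007 0.0085 0.0207]
turn [ 0.0013  0.0006 -0.0022] F [-2.84 -6.08  1.33] 7.636782289034734e-05
dock y in tool [-0.002 -1.    -0.001] dock x [-0.001  0.001 -1.   ]
['top'] [ 0.591  -0.0294  0.3743] 0.7 ins in dock [ 0.0459 -0.0038 -0.4306] 5.04
  window [ 0.634  -0.0361  0.    ] [array([[0.625, 0.063, 0.03 ]])]
['side'] [ 0.5913 -0.0253  0.3699] 1.01 ins in dock [-0.0015 -0.002   0.006 ] 4.97
  window [ 0.598  -0.0463  0.    ] [array([[0.642, 0.02 , 0.03 ]])]
['top', 'side'] [ 0.5914 -0.0275  0.376 ] 0.99 ins in dock [ 0.0263  0.0156 -0.8099] 6.13
  window [ 0.6017 -0.0215  0.    ] [array([[0.625, 0.063, 0.03 ]]), array([[0.642, 0.02 , 0.03 ]])]
```

View pics/side3z.png

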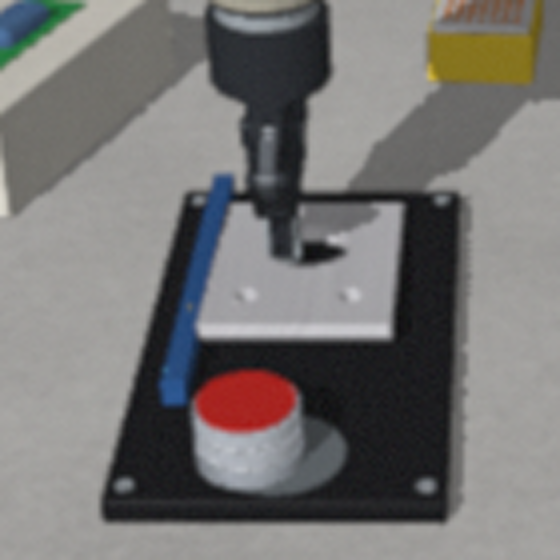

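The insert now lies along the fence, with its holes at side zoom (245,295) and (350,295), and has started moving left. I'll keep sliding it.

```bash
python3 -m handwheel '[[[0,-0.002,-0.0005],[0,0,0],0],[[0,-0.004,-0.0005],[0,0,0],0],[[0,-0.006,-0.0005],[0,0,0],0],[[0,-0.008,-0.0005],[0,0,0],0],[[0,-0.008,-0.0005],[0,0,0],0]]'; python3 g.py .5974 -.0658 .021
cat > t.py <<'E'
import sys; from h import *
from workcell import eyes
n=sys.argv[1]; c=eyes.camera("side"); a=c["frame"]
b=(180,320,210,350); cv2.imwrite(f"pics/side{n}z.png",cv2.resize(a[b[0]:b[1],b[2]:b[3]],None,fx=4,fy=4,interpolation=cv2.INTER_CUBIC))
for q in ("insert_hole0",):
    for d in eyes.landmark_of("side",q):
        p=unproj(c,d["uv"],.030)[0]-[.5895,-.0289,0]; print(np.round(d["p"],2),np.round(d["uv"],1),"dock xy mm @z30",((Rz(.3598).T@p)*1e3).round(1)[:2])
E
python3 t.py 4
```

```text
clock: 6.8
position: [0.6115, -0.0445, 0.0218]
tool_rot: [[0.0, 0.353, -0.935], [-0.005, -0.935, -0.353], [-1.0, 0.005, 0.002]]
force: [-3.1, -7.8, 1.1]
gripper_width: -0.0002
6.8 [ 0.6115 -0.0445  0.0218] shift [0.0009 0.015  0.0207]
turn [ 0.0014  0.0016 -0.0052] F [-3.13 -7.81  1.09] -0.00023693470212384082
dock y in tool [-0.005 -1.    -0.001] dock x [-0.002  0.001 -1.   ]
0.96 [296.4 255.6] dock xy mm @z30 [-28.7  40.8]
0.96 [427.  201.3] dock xy mm @z30 [-388.7 -250.6]
0.89 [390.4 233.3] dock xy mm @z30 [-266.6  -66.6]
0.81 [386.6 228.6] dock xy mm @z30 [-258.8  -91.3]
0.7 [269.7 253.7] dock xy mm @z30 [37.8 32.2]
```

View pics/side4z.png

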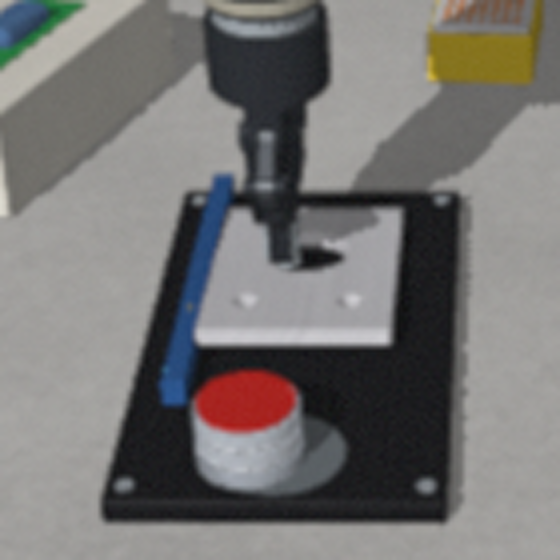

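```bash
python3 -m handwheel '[[[0,-0.002,-0.0005],[0,0,0.005],0],[[0,-0.004,-0.0005],[0,0,0.005],0],[[0,-0.006,-0.0005],[0,0,0.005],0],[[0,-0.006,-0.0005],[0,0,0.005],0]]'; python3 g.py .5974 -.0658 .021
python3 t.py 5 | head -1;  python3 -m handwheel '[[[0,-0.0015,-0.0005],[0,0,0],0],[[0,-0.003,-0.0005],[0,0,0],0],[[0,-0.003,-0.0005],[0,0,0],0]]';python3 t.py 6 | head -1
```

```text
clock: 7.3
position: [0.609, -0.0386, 0.0207]
tool_rot: [[0.0, 0.354, -0.935], [-0.01, -0.935, -0.354], [-1.0, 0.01, 0.003]]
force: [-3.0, -3.0, -3.1]
gripper_width: 0.0001
7.3 [ 0.609  -0.0386  0.0207] shift [-0.      0.0214  0.0205]
turn [ 0.0017  0.0033 -0.0096] F [-2.98 -2.96 -3.11] 8.950100712721906e-05
dock y in tool [-0.01  -1.    -0.002] dock x [-0.003  0.002 -1.   ]
0.91 [271.4 256.5] dock xy mm @z30 [32.2 44.9]
clock: 7.7
position: [0.6084, -0.0369, 0.0206]
tool_rot: [[0.0, 0.354, -0.935], [-0.013, -0.935, -0.354], [-1.0, 0.012, 0.004]]
force: [-3.3, -8.3, -3.8]
gripper_width: 0.0002
0.95 [428.6 201.5] dock xy mm @z30 [-393.1 -249.3]
```

View pics/side6z.png

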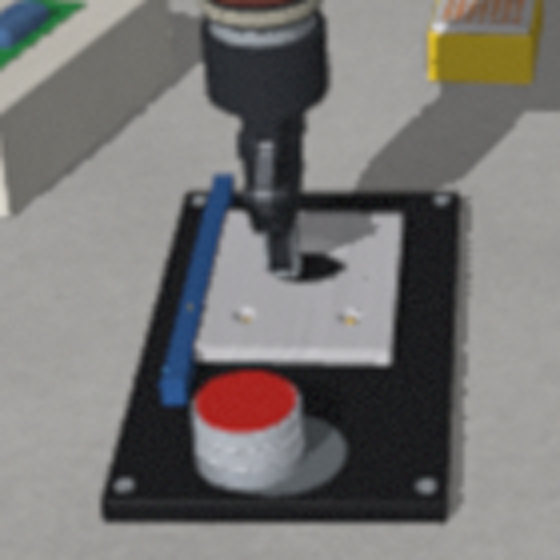

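Both holes now show brass (zoom (245,315) and (350,317)) and the front edge sits low, so the insert has dropped. I'll move to mid-window, lift out and check.

```bash
python3 -m handwheel '[[[0,0.002,0.002],[0,0.003,0.012],0],[[0,0.005,0.005],[0,0.003,0.012],0],[[0,0.009,0.009],[0,0.003,0.012],0],[[-0.002,0.009,0.009],[0,0.003,0.012],0],[[-0.01,0.009,0.009],[0,0.003,0.012],0],[[-0.03,0.009,0.009],[0,0.003,0.012],0],[[-0.06,0.009,0.009],[0,0.003,0.012],0],[[-0.1,0.009,0.009],[0,0.003,0.012],0],[[-0.12,0.03,0.03],[0,0,0],0],[[-0.13,0.07,0.07],[0,0,0],0],[[-0.13,0.11,0.11],[0,0,0],0],[[-0.13,0.15,0.15],[0,0,0],0]]'
```

```text
clock: 9.0
position: [0.5296, -0.2114, 0.1548]
tool_rot: [[0.003, 0.355, -0.935], [-0.014, -0.935, -0.355], [-1.0, 0.014, 0.002]]
force: [1.2, 0.4, -0.3]
gripper_width: -0.0003
```

```bash
python3 -m handwheel '[[[0,0.045,0.02],[0,0,0],0],[[0,0.09,0.04],[0,0,0],0],[[0,0.13,0.06],[0,0,0],0],[[0,0.17,0.08],[0,0,0],0],[[0,0.17,0.08],[0,0,0],0]]'; sed -i 's/\[254,226,318,268\]/[254,228,318,274]/' m.py; python3 m.py 7 0
python3 - <<'E'
import cv2
a=cv2.imread("pics/side7.png")[190:330,200:360]; cv2.imwrite("pics/side7z.png",cv2.resize(a,None,fx=4,fy=4,interpolation=cv2.INTER_CUBIC))
a=cv2.imread("pics/top7.png")[130:270,250:400]; cv2.imwrite("pics/top7z.png",cv2.resize(a,None,fx=4,fy=4,interpolation=cv2.INTER_CUBIC))
E
```

```text
clock: 9.5
position: [0.5144, -0.4038, 0.1586]
tool_rot: [[0.005, 0.35, -0.937], [-0.017, -0.937, -0.35], [-1.0, 0.018, 0.001]]
force: [0.5, 0.4, -0.3]
gripper_width: 0.0
['top'] [ 0.5897 -0.0289  0.3609] 0.42 ins in dock [-0.001   0.001  -0.0006] 0.2
  window [ 0.5955 -0.0471  0.    ] [array([[ 0.65 , -0.006,  0.03 ]])]
['side'] [ 0.5911 -0.0254  0.3672] 0.88 ins in dock [-0.0018  0.0023 -0.0024] 0.34
  window [ 0.5957 -0.0426  0.    ] [array([[0.642, 0.02 , 0.03 ]])]
['top', 'side'] [ 0.59   -0.0277  0.3594] 0.81 ins in dock [-0.0011  0.0009  0.001 ] 0.54
  window [ 0.5957 -0.046   0.    ] [array([[ 0.65 , -0.006,  0.03 ]]), array([[0.642, 0.02 , 0.03 ]])]
```

View pics/side7z.png

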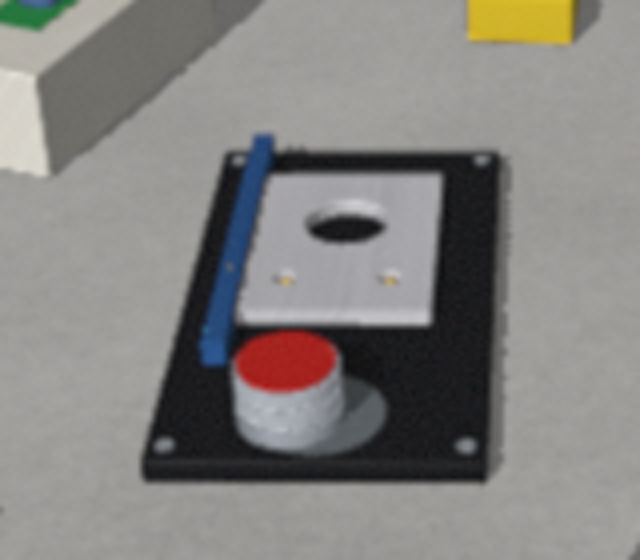

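View pics/top7z.png

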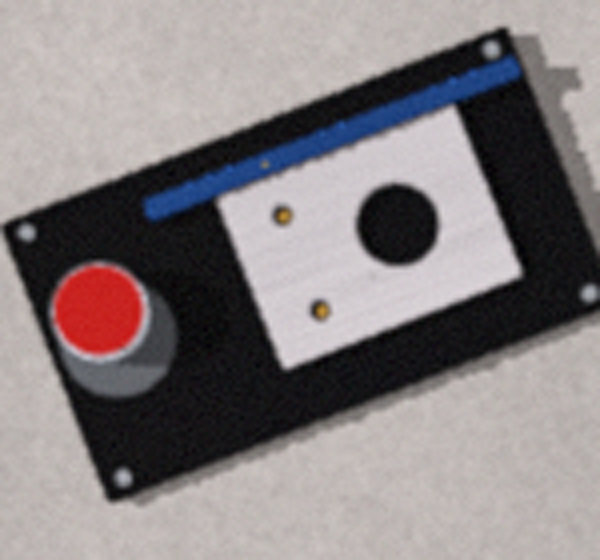

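View pics/top7.png

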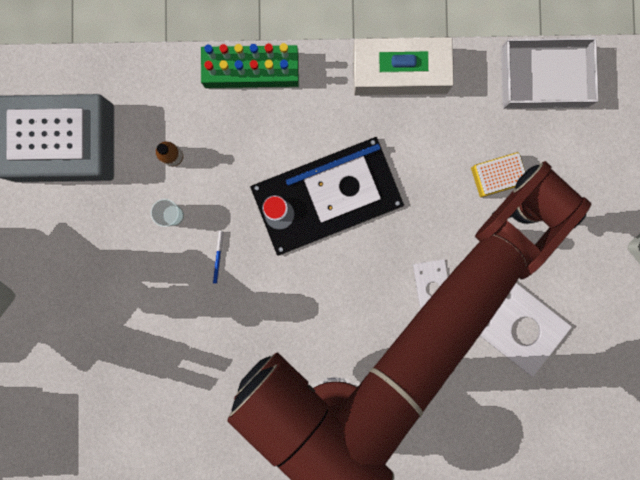

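```bash
python3 - <<'E'
from h import *
import numpy as np
from workcell import eyes
c=eyes.camera("side"); cv2.imwrite("pics/side8.png",c["frame"]); t=eyes.camera("top")
for k,cc,b in (("side",c,[254,228,318,274]),("top",t,[295,145,385,230])):
    w=white(cc,b)
    for d in (0,1,2,4): print(k,d,[np.round(v,4) for v in fit_ins([(cc,w)],[.5897,-.0289,.3609] if k=="top" else [.5911,-.0254,.3672],[0,0,0],np.radians(d))])
a=cv2.imread("pics/side0.png"); D=cv2.absdiff(a,c["frame"]).max(2)
print("diff in bottle/tipbox/dishes/marker/amber/beaker regions",[int((D[y0:y1,x0:x1]>40).sum()) for x0,y0,x1,y1 in ((368,152,395,208),(312,170,350,202),(255,272,300,305),(258,335,328,370),(125,312,162,370),(188,335,232,392))])
E
```

```text
side 0 [array([-0.0016,  0.0024,  0.0008]), np.float64(0.3424)]
side 1 [array([-0.0019,  0.0048, -0.005 ]), np.float64(0.4901)]
side 2 [array([-0.002 ,  0.0084,  0.0041]), np.float64(0.7645)]
side 4 [array([-0.0027,  0.0137, -0.0058]), np.float64(1.3766)]
top 0 [array([-0.001 ,  0.001 ,  0.0015]), np.float64(0.1935)]
top 1 [array([-0.0012,  0.0011,  0.    ]), np.float64(0.1947)]
top 2 [array([-0.0012, -0.    , -0.0006]), np.float64(0.4108)]
top 4 [array([-0.0015,  0.0016,  0.    ]), np.float64(0.2487)]
diff in bottle/tipbox/dishes/marker/amber/beaker regions [107, 0, 0, 0, 0, 0]
```

View pics/side8.png

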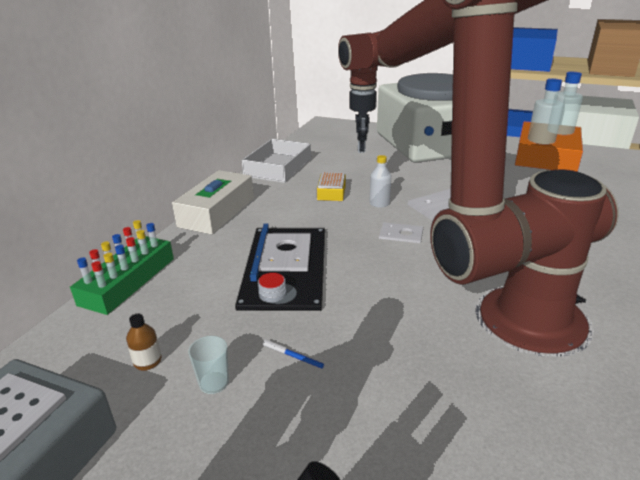

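The insert lies flat over both pins at side ~(285,251). The yellow-cap bottle is still at (381,182), where it started, and the arm is clear of everything. I'm handing the job in.

```bash
python3 -c "
from workcell import job_done
print(job_done())"
```

```text
the job is handed in; nothing more can be done
None
```

The insert is seated on the dock with both small holes over the pins, and I handed the job in at about 10 s of the 45 s allowed. I put the shut fingertips into its window, pushed it against the blue fence (about 11 N) and slid it along towards the dishes (up to about 8 N). It dropped over the pins, and I backed the fingers off to mid-window before lifting out.

**Last checks on the insert:**
- **Position:** the top-camera fit puts it about 1 mm off seated in both x (-1.0 mm) and y (+1.0 mm), turned by less than 0.002 rad.
- **Flatness:** the side camera clearly fits a flat plate best. The top camera cannot tell 0° from 1° of tilt.
- **Pins:** brass shows in both holes.

**Disagreement:** the side camera alone gave x -1.6 to -1.8 mm and y about +2.4 mm. That is still inside the 3 mm limit but beyond the pins' own play. That camera's dock fit is the looser one, and a few mm away from the top camera's.

**Things around it:** comparing side pictures from before and after showed no change at the dishes, amber bottle, beaker, tip box or marker. The patch around the yellow-cap bottle did change (107 pixels); I put this down to shadow, because the bottle itself appears at the same place. The arm touched nothing when I handed in.

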